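# Load the drilling sled and click it home

## Robot

A 6-joint arm with a two-finger parallel gripper is mounted at the origin on the work surface. World frame = base frame: x ahead of the robot, y to its left, z up, the work surface at z = 0. Lengths are in m, angles in rad, forces in N, time in s.
With the tool pointing down it reaches from about 0.325 to 0.85 m from the base axis. Payload 4.4 kg.
Tool frame: the origin (TCP) lies where the fingers leave the gripper's body, on its centre line; the fingertips stand ctrl.nose_length ahead of it and the grasp point (between the pads) lies 78 mm ahead of it (ctrl.nose_length is the distance from the TCP to the fingertips, in m); z points along the fingers, x is the direction in which the jaws open and shut, and the axes are right-handed (so a half turn about z gives the same grasp; the last joint's range is limited). The gripper opens to 94 mm and grips with 3 to 60 N. Pads are 16 mm wide; open, the fingers measure 119 mm over their backs; the gripper's body (75 mm by 177 mm) begins 78 mm behind the grasp point.
Start: joints at [1.137, 0.207, 1.542, -0, 1.393, -0.15], TCP at [0.16, 0.552, 0.303] pointing down, gripper open.
Joint ranges: [-2.73, 2.73], [-0.86, 2.22], [0.23, 2.46], [-1.11, 4.25], [0.08, 2.63], [-2.82, 2.82]. Speed limits (rad/s): [2.79, 2.79, 3.14, 3.14, 3.14, 3.14].

## Interface

Orientations are given as a 3x3 rotation matrix whose columns are the frame's x, y, z axes.
In Python, from bench import ctrl gives the robot as it stands. The module is installed in compiled form; this text tells all that it offers.
- The arm moves only by the tool jog_arm, never from a script. Its argument "targets" is a list of rows, each a list of 7 numbers: the turn, a rotation vector about the tool's x, y, z in rad, then the shift along the tool's x, y, z in mm, then the opening, from 0 (shut) to 1 (fully open). A call has 1 to 20 rows; each row is the pose to reach, as a shift and turn from the pose commanded when the call began, along the tool's axes at that moment; what a row does not reach only later rows make up. A row lasts 1/10 s, in which the tool goes at most 50 mm and 8.59 degrees, less where a joint would pass 70% of its speed; a pose out of reach is approached as far as the arm can. A call with a gripper value outside its range is refused whole. The fingers move at their own pace and stop on an object; "squeeze" is the grip in N (left out, the last holds). Time passes only in rows, so rows that repeat a pose let the fingers close. It gives the time, the measured TCP pose, the force and the opening at its end, in the units of the state.
- ctrl.read_state(): the state, without advancing time (a new reading comes with each control period).
- ctrl.get_image(name): name is "side" or "top" or "wrist"; returns (picture, depth): 420x560x3 uint8, red, green, blue; 420x560 float32, m along the optical axis (not along the pixel's ray), 0 where there is no reading.
- ctrl.camera_model(name): a dict with "K" (3x3 intrinsics, pixels), "dist" ([k1, k2, p1, p2, k3] as OpenCV has them; the pictures are not rectified), "camera_from_world" (4x4, takes a point from world to camera coordinates); the wrist camera has in their place "T_tool_cam" (4x4, takes a point from camera to tool coordinates, whose origin is the TCP and whose axes are the tool frame's). Camera axes: x right, y down, z forward; pixel columns grow to the right and rows downward; lengths in m; the calibration is good to about 2 mm. A picture is of the moment at which its call begins: read the wrist's pose just before it. camera_model takes no time and is no camera call.
- ctrl.close_job(): hands the job in, once; it reports no verdict.
The state is a dict: "clock": time; "joint_positions": joint angles; "dq": joint speeds; "joint_efforts": joint torques, N m; "tcp_pos": TCP position; "orientation": TCP orientation; "ft_force": force on the tool from outside, world axes, zero at the start; "torque": the same for the moment, N m; "grip_width": finger opening in m.
Only numpy, scipy, OpenCV 4.12 (cv2) and the standard library are available. Lean on these libraries where they do the work, as an engineer would, in place of code of your own. Each camera call takes 0.05 s, during which the arm holds its last target. There are 200 camera calls.

## Task

Load the call blank for drilling: pick up the blue sled and set it down gently in the open front part of the green drilling jig's slide, blank towards the bridge and orange tail outwards, and let go of it there. Then take a fresh hold of it (the tail is there for that) and push it along under the bridge, over the spring detent and fully home against the end stop, and let go. Do not drop or tip the sled, and leave the bottle, the screwdriver and the turned barrel where they are.

Things in the scene. Friction and masses are not known exactly. Their poses are not given: they have to be found in the camera images.
- jig: Drilling jig fixed to the bench, left or right of the sled, yaw varies. Origin: underside centre, at bench level. x runs along the slide from its open mouth (nearer the robot) to the end stop, z up. Dark base x -140 to 135, y +-65, 12 mm thick: its top is the slide's floor. Rails all along, inner faces y +-28.2, tops z 22. Green end stop: face at x 120, top z 42.
- jig_front (a point): On the slide's floor (z 12 of the jig), middle of its open front part: x -52 of the jig. Axes as the jig. From jig x -140 to 35 the rails carry lips that flare out at 45 degrees to y +-36, tops at z 30 mm over the bench, so that the sled can be laid in from above here.
- jig_bridge (a point): Middle of the top of the green bridge over the slide: jig x 65, z 100 mm. The bridge spans x 42 to 88; legs |y| 42 to 56; its underside is at z 82; a brass drill bush of radius 13 stands on it to z 112. The sled passes under with 9 mm over its barrel; a hand that holds the sled's block cannot.
- jig_seat (a point): Where the sled's origin lies when fully home: on the slide's floor, jig x 50, z 12 mm. Axes as the jig. The sled's nose then touches the end stop.
- sled: Loose sled, 0.5 to 0.8 kg, upright on the bench beside the jig, tail roughly to the robot. Origin on its underside; x points to the nose (x 70 mm), z up. Aluminium runner x -90 to 70, 54 wide, 8 thick: 1.2 mm free at each rail. Brass round cam on the block's +y side, x 45 to 69, bulging to y 27.5, z 12 to 18. In the slide its origin is at jig y 0, z 12.
- sled_block (a point): Middle of the top of the sled's blue block: x 23, z 44 mm of the sled; axes as the sled, near the centre of mass. Block x -24 to 70, 42 wide (flat parallel sides), z 8 to 44; a dark wooden barrel, radius 15, lies on it along x up to z 61. Fingertips 25 mm or more above the sled's underside clear the rail lips when it lies in the slide.
- sled_tail (a point): Middle of the top edge of the sled's orange upright tail paddle: x -83, z 78 mm of the sled; axes as the sled. The paddle is 14 mm thick in x, 64 wide in y from z 24 up to 78, on a neck 40 wide; 52 mm are free between it and the block.
- detent (a joint): Spring plunger at jig x 96, +y side (brass roller, red knob outside; housing x 88 to 109, y 39 to 61, top z 36): metres pressed outward, 0 = out. The cam meets it with the sled about 22 mm short of home, presses it 4 to 5.5 mm at about 11 short; then it springs back to 1 to 2 mm and holds the sled on the stop. Passing takes about 8 to 15 N; the slide is waxed.
- oil_bottle: Bystander: amber bottle with white cap, 56 mm diameter, 130 mm tall, standing; origin at the centre of its underside.
- screwdriver: Bystander: yellow-handled screwdriver, 190 mm long, lying on the bench; x along its shaft.
- barrel: Bystander: turned wooden barrel, 38 mm diameter, 85 mm tall, standing; origin at the centre of its underside.
Things that resemble listed ones, but are neither listed nor needed, are in the scene too. What is shaped like the sled but red is not meant.

How it is judged:
On the way:
1. the sled lies in the slide's open front part (at least 40 mm short of home), tail outwards, and has been let go (z of sled in the frame of jig between 0.008 and 0.017 m and y of sled in the frame of jig between -0.005 and 0.005 m and angle between the x axis of sled and the x axis of jig, either way round below 0.06 rad and contact force between the fingers and sled below 0.1 N and x of sled in the frame of jig between -0.1 and 0.01 m and x of sled_tail in the frame of jig below -0.05 m), for 0.2 s.
At the end, for the whole second after the job is handed in: The sled lies flat in the slide, fully home against the end stop: within 3 mm along the slide and 4.5 mm in all, square to it within 0.06 rad, the spring plunger back out behind its cam (pressed less than 3.5 mm), at rest and released (z of sled in the frame of jig between 0.008 and 0.017 m and y of sled in the frame of jig between -0.005 and 0.005 m and angle between the x axis of sled and the x axis of jig, either way round below 0.06 rad and contact force between the fingers and sled below 0.1 N and distance between sled and jig_seat below 0.0045 m and x of sled in the frame of jig above 0.047 m and value of joint detent below 0.0035 m and linear speed of sled below 0.02 m/s); the robot touches nothing.
It fails at once if the sled is tipped by more than 0.4 rad (angle between sled's own z axis and vertical above 0.4 rad).
It fails at once if the sled is dropped or flung (faster than 0.6 m/s while not held) (linear speed of sled above 0.6 m/s and contact force between the fingers and sled below 0.1 N).
It fails at once if the oil bottle is moved by more than 30 mm (distance of oil_bottle from where it was at the start of the episode above 0.03 m).
It fails at once if the screwdriver is moved by more than 30 mm (distance of screwdriver from where it was at the start of the episode above 0.03 m).
It fails at once if the turned barrel is moved by more than 30 mm (distance of barrel from where it was at the start of the episode above 0.03 m).
It also fails if it takes over 58 s, if anything falls off the work surface, if the arm or the gripper's body presses on something with over 40 N, if the wrist force passes 120 N, or if a joint passes its speed limit or range.

## Working session

There is one attempt and no reset: what is moved stays moved. The work goes in short steps, Python scripts to look and compute and a tool call to move; the robot and the scene stay as the last step left them, time stands still between calls to the robot, and variables do not carry over. Pictures are saved under pics/ and viewed, about 8 in all and at most 12, crops included, and the job is handed in when it is done.

Besides the shell and the picture viewer there is one more tool, called after "Request:" as name([rows], argument=value, ...), one row to a line, values as JSON. jog_arm: Moves the arm, as the interface text tells. Its arguments: {"type":"object","properties":{"targets":{"type":"array","items":{"type":"array","items":{"type":"number"}}},"squeeze":{"type":"number"}},"required":["targets"]}

```bash
mkdir -p pics; cat > h.py <<'E'
import numpy as np, cv2, pickle
from bench import ctrl
def grab(n):
    s=ctrl.read_state(); im,d=ctrl.get_image(n); m=ctrl.camera_model(n)
    if 'camera_from_world' in m: T=np.linalg.inv(np.array(m['camera_from_world']))
    else:
        W=np.eye(4); W[:3,:3]=np.array(s['orientation']); W[:3,3]=s['tcp_pos']; T=W@np.array(m['T_tool_cam'])
    return im,d,np.array(m['K']),np.array(m['dist']),T
def cloud(d,K,dist,T):
    h,w=d.shape; u,v=np.meshgrid(np.arange(w),np.arange(h))
    p=cv2.undistortPoints(np.stack([u,v],-1).reshape(-1,1,2).astype(np.float64),K,dist).reshape(h,w,2)
    P=np.concatenate([p*d[...,None],d[...,None]],-1)
    X=P@T[:3,:3].T+T[:3,3]; X[d<=0]=np.nan
    return X
E
python3 - <<'E'
from h import *
s=ctrl.read_state(); print(s, ctrl.nose_length)
out=[]
for n in ['top','side']:
    im,d,K,di,T=grab(n); pickle.dump((im,d,K,di,T),open(n+'.pkl','wb'))
    print(n,T.round(3).tolist(),K[0,0]); cv2.imwrite(f'pics/{n}0.png',im[...,::-1])
E
```

```text
{'clock': 0.0, 'joint_positions': array([ 1.13751428e+00,  2.07397470e-01,  1.54292207e+00, -1.97531637e-05,
        1.39349071e+00, -1.50502986e-01]), 'dq': array([-0.00039614, -0.00053286,  0.0013215 ,  0.00012511,  0.00112495,
       -0.0007459 ]), 'joint_efforts': array([-3.13804526e-05, -3.70872796e+01, -2.81420231e+01,  6.97576907e-02,
        3.60406260e-02, -1.48607910e-04]), 'tcp_pos': array([0.16021067, 0.55162622, 0.30151849]), 'orientation': array([[ 2.79021039e-01,  9.60284554e-01, -9.13414877e-04],
       [ 9.60282479e-01, -2.79022358e-01, -2.02083709e-03],
       [-2.19544182e-03, -3.13280238e-04, -9.99997541e-01]]), 'ft_force': array([-0.37567788, -0.08574942, -0.0142268 ]), 'torque': array([ 0.00442064, -0.04092106,  0.03693626]), 'grip_width': 0.09394809911894354} 0.0972
top [[-0.015, -0.997, 0.076, 0.514], [-1.0, 0.014, -0.013, 0.016], [0.012, -0.076, -0.997, 1.221], [0.0, 0.0, 0.0, 1.0]] 460.9975528094389
side [[-0.931, -0.193, 0.31, 0.284], [-0.364, 0.541, -0.758, 0.767], [-0.022, -0.819, -0.574, 0.667], [0.0, 0.0, 0.0, 1.0]] 407.28409580510095
```

View pics/top0.png

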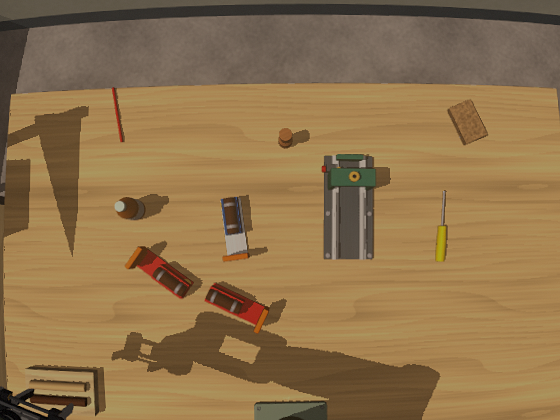

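View pics/side0.png

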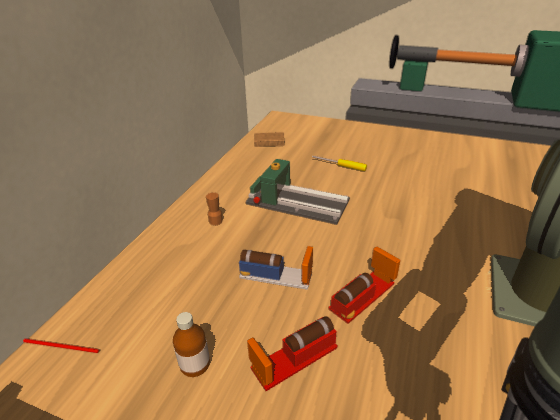

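Top view: the blue sled is at (235,228) with its orange tail at (236,257). The jig is at (349,207) with its mouth at row 258, the bottle at (128,208), the barrel at (286,138) and the screwdriver at (442,230). Three things look like sleds: red at (165,272), red at (237,305) and blue at (233,225). Only the blue one fits; the side view agrees, with blue at (262,265). I'll measure it and confirm with a crop.

```bash
python3 - <<'E'
from h import *
im,d,K,di,T=pickle.load(open('top.pkl','rb')); X=cloud(d,K,di,T)
hsv=cv2.cvtColor(im,cv2.COLOR_RGB2HSV)
cv2.imwrite('pics/crop1.png',cv2.resize(im[140:280,190:390,::-1],None,fx=4,fy=4,interpolation=cv2.INTER_CUBIC))
def show(n,m,z):
    P=X[m]; P=P[np.isfinite(P[:,0])&(P[:,2]>z[0])&(P[:,2]<z[1])]
    if len(P)<5: print(n,len(P)); return
    (c,s,a)=cv2.minAreaRect((P[:,:2]*1000).astype(np.float32))
    print(n,len(P),'z',np.percentile(P[:,2],[5,50,95]).round(4),'rect',np.round(c,1),np.round(s,1),round(a,2),'med',np.median(P[:,:2],0).round(4))
v,u=np.mgrid[:420,:560]
box=lambda a,b,c,e:(u>a)&(u<b)&(v>c)&(v<e)
print('table z',np.nanmedian(X[box(260,310,200,250)][:,2]))
S=box(210,258,188,268); J=box(312,392,145,268)
show('sled all',S,(.004,.1)); show('runner',S,(.004,.014)); show('block/barrel',S,(.03,.07))
show('blocktop',S,(.038,.048));show('barrel',S,(.055,.07)); show('paddle',S&(hsv[...,0]<15)&(hsv[...,1]>180)&(v>245),(.06,.09))
show('jig low',J,(.006,.035)); show('bridge',J&(hsv[...,0]>45)&(hsv[...,0]<95)&(hsv[...,1]>80),(.09,.108)); show('bush',J,(.108,.13)); show('stop',J&(v<163),(.03,.05)); show('rails',J,(.017,.033))
show('bottle',box(108,150,190,225),(.02,.2));show('scr',box(430,455,185,265),(.006,.05));show('barrel',box(270,300,120,150),(.02,.2));show('red1',box(120,195,240,300),(.02,.2));show('red2',box(200,275,280,335),(.02,.2))
E
```

```text
table z -1.9190535594404423e-05
sled all 1410 z [0.0048 0.0424 0.0766] rect [559.  141.6] [122.3 206.4] 89.38 med [0.5543 0.1383]
runner 610 z [0.0044 0.0076 0.0115] rect [559.  141.6] [122.3 206.4] 89.38 med [0.5265 0.1333]
block/barrel 632 z [0.0407 0.0557 0.0628] rect [555.4 138.6] [162.1  48. ] 11.39 med [0.587 0.143]
blocktop 179 z [0.0406 0.0441 0.0473] rect [561.5 140. ] [149.4  47.6] 11.16 med [0.588  0.1341]
barrel 334 z [0.0557 0.0591 0.0639] rect [556.  137.2] [159.5  35.7] 15.07 med [0.5891 0.1453]
paddle 124 z [0.0719 0.0766 0.0811] rect [484.4 131.7] [12.  62.3] 6.98 med [0.4841 0.132 ]
jig low 4013 z [0.0085 0.0132 0.0287] rect [ 616.2 -170.5] [193.  313.4] 87.82 med [ 0.5821 -0.1572]
bridge 53 z [0.0957 0.1001 0.1026] rect [ 677.3 -159.4] [104.1  43.5] 88.31 med [ 0.6739 -0.1542]
bush 83 z [0.1086 0.1115 0.115 ] rect [ 676. -163.] [24.3 23.4] 24.72 med [ 0.6765 -0.1628]
stop 156 z [0.0378 0.0413 0.0451] rect [ 739.  -163.5] [67.4 14.3] 89.36 med [ 0.7385 -0.1627]
rails 1123 z [0.0182 0.0243 0.0308] rect [ 609.4 -155.2] [132.2 274. ] 88.3 med [ 0.5839 -0.132 ]
bottle 530 z [0.032  0.0892 0.1306] rect [608.9 402.8] [48.1 56.6] 76.04 med [0.6068 0.3953]
scr 456 z [0.0106 0.0215 0.0279] rect [ 562.3 -419.3] [202.5  58. ] 0.23 med [ 0.5172 -0.4068]
barrel 224 z [0.0273 0.083  0.088 ] rect [788.    3.5] [35.7 34.7] 53.27 med [0.7845 0.0037]
red1 920 z [0.0287 0.0565 0.0788] rect [441.2 330.8] [160.5  62.9] 52.58 med [0.4361 0.3156]
red2 829 z [0.0358 0.0571 0.079 ] rect [358.2 135.1] [159.2  62.6] 63.97 med [0.3685 0.1525]
```

View pics/crop1.png

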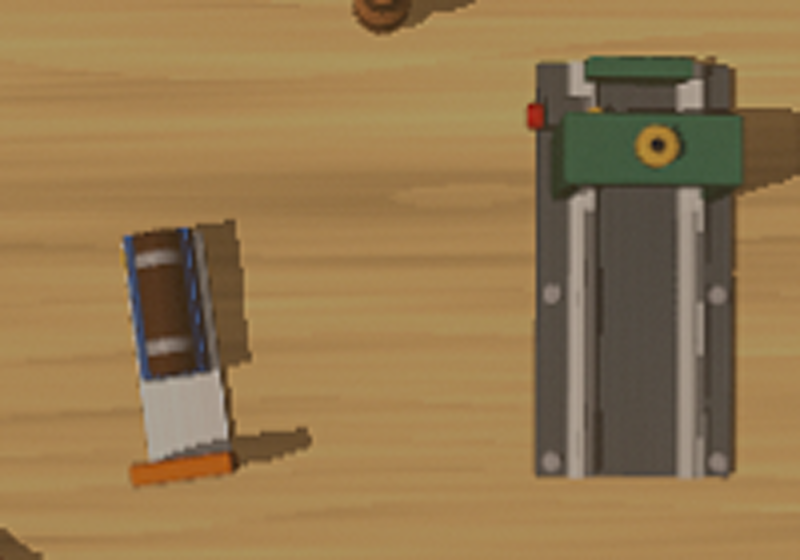

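Crop confirms it: the blue-block sled with orange tail at top-view (235,228), nose pointing away from the robot. The block is about 48 wide by depth, and the paddle comes out 12x62 with its top at z 0.077, as specified. Next I'll go above it for a wrist view.

```bash
cat >> h.py <<'E'
def delta(p,yawdeg):
    "turn (tool z) and shift mm in tool axes to bring tool, pointing down, to TCP p with tool-x yaw"
    from scipy.spatial.transform import Rotation as Ro
    s=ctrl.read_state(); R=np.array(s['orientation']); a=np.radians(yawdeg)
    G=np.array([[np.cos(a),np.sin(a),0],[np.sin(a),-np.cos(a),0],[0,0,-1.]])
    print('turn',Ro.from_matrix(R.T@G).as_rotvec().round(4),'shift',(R.T@(np.array(p)-s['tcp_pos'])*1000).round(1),'t',s['clock'])
E
python3 - <<'E'
from h import *
print(np.array(ctrl.camera_model('wrist')['T_tool_cam']).round(3),ctrl.camera_model('wrist')['K'][0][0])
delta([.56,.141,.30],97.2)
E
```

```text
[[ 1.    -0.001  0.    -0.   ]
 [ 0.001  0.973  0.232 -0.067]
 [-0.    -0.232  0.973 -0.082]
 [ 0.     0.     0.     1.   ]] 366.5144119178516
turn [-0.0007  0.0019 -0.4084] shift [-282.8  498.5    2.1] t 0.1
```

Request:
jog_arm([
  [0,0,-0.2,-140,250,0,1],
  [0,0,-0.2,-140,250,0,1],
  [0,0,-0.2,-140,250,0,1],
  [0,0,-0.2,-140,250,0,1],
  [0,0,-0.2,-140,250,0,1],
  [0,0,-0.2,-140,250,0,1],
  [0,0,-0.408,-283,498,2,1],
  [0,0,-0.408,-283,498,2,1],
  [0,0,-0.408,-283,498,2,1],
  [0,0,-0.408,-283,498,2,1],
  [0,0,-0.408,-283,498,2,1],
  [0,0,-0.408,-283,498,2,1],
  [0,0,-0.408,-283,498,2,1],
  [0,0,-0.408,-283,498,2,1],
  [0,0,-0.408,-283,498,2,1],
])

```text
clock: 1.6
tcp_pos: [0.5588, 0.1422, 0.3001]
orientation: [[-0.126, 0.992, -0.002], [0.992, 0.126, 0.0], [0.001, -0.002, -1.0]]
ft_force: [-0.3, 0.1, -1.0]
grip_width: 0.0937
```

```bash
cat > sl.py <<'E'
from h import *
def rect(X,m,z,n):
    P=X[m]; P=P[np.isfinite(P[:,0])&(P[:,2]>z[0])&(P[:,2]<z[1])]
    (c,s,a)=cv2.minAreaRect((P[:,:2]*1000).astype(np.float32)); e=np.linalg.eigh(np.cov(P[:,:2].T))[1][:,1]
    print(n,len(P),'z',np.median(P[:,2]).round(4),np.round(c,1),np.round(s,1),round(a,2),'mean',P.mean(0).round(4),'pca',round(float(np.degrees(np.arctan(e[1]/e[0]))),2))
E
python3 - <<'E'
from sl import *
im,d,K,di,T=grab('wrist'); pickle.dump((im,d,K,di,T),open('w1.pkl','wb')); X=cloud(d,K,di,T)
cv2.imwrite('pics/w1.png',im[...,::-1])
h=cv2.cvtColor(im,cv2.COLOR_RGB2HSV); near=(abs(X[...,0]-.56)<.13)&(abs(X[...,1]-.14)<.06)
blue=near&(h[...,0]>100)&(h[...,0]<130)&(h[...,1]>100); org=near&(h[...,0]<20)&(h[...,1]>170)
print('table',np.nanmedian(X[(X[...,2]<.01)&(X[...,2]>-.01)][:,2]))
rect(X,blue,(.040,.048),'blue top'); rect(X,blue,(.01,.05),'blue all'); rect(X,org,(.074,.082),'paddle top'); rect(X,near,(.056,.066),'barrel'); rect(X,near,(.006,.0105),'runner')
E
```

```text
table 0.0001701480778013298
blue top 979 z 0.0442 [587.4 144.5] [92.4 40.1] 7.35 mean [0.5836 0.1432 0.0441] pca 7.28
blue all 1104 z 0.0441 [587.4 144.5] [92.4 40.1] 7.35 mean [0.5793 0.1425 0.0431] pca 7.07
paddle top 1352 z 0.0777 [482.3 132.1] [13.3 63.1] 7.17 mean [0.4827 0.1318 0.0776] pca -82.98
barrel 2334 z 0.0598 [560.  144.5] [147.7  32.5] 0.15 mean [0.5845 0.1445 0.0595] pca 5.69
runner 3369 z 0.0082 [562.4 141.6] [145.9  54.1] 7.06 mean [0.5265 0.1368 0.0081] pca 3.68
```

View pics/w1.png

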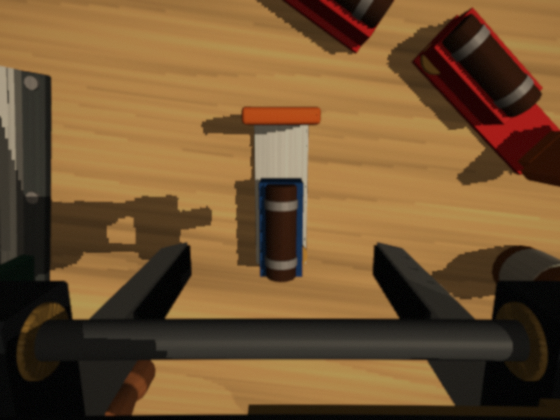

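Wrist view: blue sled at (280,190), tail (281,116). Block centre to paddle centre is 105.8 mm (106 expected) and the heights match. Now the jig, while it is still empty.

Request:
jog_arm([
  [0,0,0.12,-299,-37,-20,1],
  [0,0,0.12,-299,-37,-20,1],
  [0,0,0.12,-299,-37,-20,1],
  [0,0,0.12,-299,-37,-20,1],
  [0,0,0.12,-299,-37,-20,1],
  [0,0,0.12,-299,-37,-20,1],
  [0,0,0.12,-299,-37,-20,1],
  [0,0,0.12,-299,-37,-20,1],
  [0,0,0.12,-299,-37,-20,1],
  [0,0,0.12,-299,-37,-20,1],
])

```text
clock: 2.65
tcp_pos: [0.5603, -0.1576, 0.3205]
orientation: [[-0.008, 1.0, -0.0], [1.0, 0.008, 0.001], [0.001, -0.0, -1.0]]
ft_force: [0.0, -0.6, 0.1]
grip_width: 0.0942
```

```bash
python3 - <<'E'
from sl import *
s=ctrl.read_state(); print(s['tcp_pos'])
im,d,K,di,T=grab('wrist'); pickle.dump((im,d,K,di,T),open('w2.pkl','wb')); X=cloud(d,K,di,T)
cv2.imwrite('pics/w2.png',im[...,::-1])
h=cv2.cvtColor(im,cv2.COLOR_RGB2HSV); near=(abs(X[...,0]-.61)<.17)&(abs(X[...,1]+.16)<.09)
print('table',np.nanmedian(X[(X[...,2]<.01)&(X[...,2]>-.01)][:,2]))
g=near&(h[...,0]>45)&(h[...,0]<95)&(h[...,1]>60)
rect(X,near,(.008,.034),'base+rails'); rect(X,near,(.010,.0145),'floor'); 
for n,m,z in(('bridge',g,(.097,.103)),('bush',near,(.109,.116)),('stop',g&(X[...,0]>.71),(.038,.046))):
    try: rect(X,m,z,n)
    except Exception as e: print(n,'none')
# slide walls: in strips of world x, y where lips (z>.0165) inner edges lie
F=near&(X[...,2]>.0105)&(X[...,2]<.0145)&(abs(X[...,1]+.16)<.04)
xs=[];lo=[];hi=[]
for x in np.arange(.49,.64,.01):
    y=X[F&(abs(X[...,0]-x)<.005)][:,1]
    if len(y)>20: xs.append(x);lo.append(np.percentile(y,.5));hi.append(np.percentile(y,99.5))
xs,lo,hi=map(np.array,(xs,lo,hi)); print((hi-lo).round(4)); 
for e in(lo,hi,(lo+hi)/2):
    p=np.polyfit(xs-.6,e,1); print('slope deg',np.degrees(np.arctan(p[0])).round(2),'y at .6',p[1].round(4),'res',(e-np.polyval(p,xs-.6)).std().round(4))
E
```

```text
[ 0.56033637 -0.15759144  0.32049063]
table 0.00011615994817193442
base+rails 22736 z 0.0126 [ 585.1 -157.8] [136.4 228.9] 88.8 mean [ 0.5697 -0.1608  0.0157] pca -1.26
floor 16010 z 0.0121 [ 581. -161.] [129.9 220.4] 88.59 mean [ 0.5697 -0.1608  0.0121] pca -1.28
bridge 1256 z 0.0998 [ 658.1 -162.9] [109.1  11. ] 89.02 mean [ 0.6575 -0.1663  0.0997] pca 89.35
bush 0 z nan [0. 0.] [0. 0.] 0.0 mean [nan nan nan] pca nan
stop 0 z nan [0. 0.] [0. 0.] 0.0 mean [nan nan nan] pca nan
[0.0558 0.0561 0.0555 0.0558 0.0552 0.0565 0.0558 0.0561 0.056  0.0558
 0.0559 0.0552 0.0564 0.0559 0.0562 0.0554]
slope deg -1.54 y at .6 -0.1894 res 0.0003
slope deg -1.55 y at .6 -0.1336 res 0.0003
slope deg -1.54 y at .6 -0.1615 res 0.0002
  avg = a.mean(axis, **keepdims_kw)
  ret = um.true_divide(
sl.py:4: RuntimeWarning: Degrees of freedom <= 0 for slice
  (c,s,a)=cv2.minAreaRect((P[:,:2]*1000).astype(np.float32)); e=np.linalg.eigh(np.cov(P[:,:2].T))[1][:,1]
  c *= np.true_divide(1, fact)
  c *= np.true_divide(1, fact)
  return _methods._mean(a, axis=axis, dtype=dtype,
  ret = ret.dtype.type(ret / rcount)
sl.py:5: RuntimeWarning: Mean of empty slice.
  print(n,len(P),'z',np.median(P[:,2]).round(4),np.round(c,1),np.round(s,1),round(a,2),'mean',P.mean(0).round(4),'pca',round(float(np.degrees(np.arctan(e[1]/e[0]))),2))
```

View pics/w2.png

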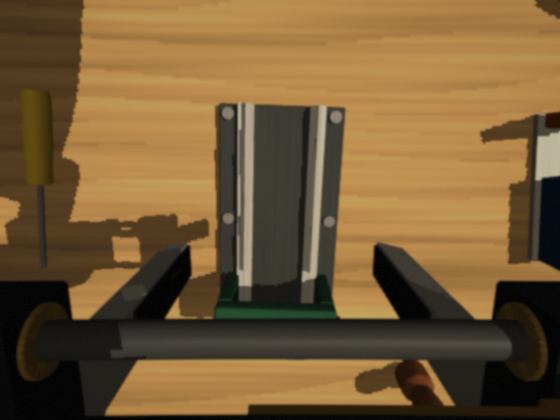

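Wrist view of the empty jig: mouth at row 104, slide between columns 250 and 315, bridge at row 310. The slide measures 56.0 wide (56.4 expected). Yaw is -1.54° and the origin is about (0.6107, -0.1618); the mouth edge and the bush agree. Now back to grasp the sled.

```bash
python3 - <<'E'
from h import *
delta([.5874,.1445,.20],97.1); delta([.5874,.1445,.124],97.1)
E
```

```text
turn [-0.0002 -0.0004 -0.1158] shift [302.   29.5 120.7] t 2.7
turn [-0.0002 -0.0004 -0.1158] shift [301.9  29.5 196.7] t 2.7
```

Request:
jog_arm([
  [0,0,-0.116,302,29.5,60,1],
  [0,0,-0.116,302,29.5,60,1],
  [0,0,-0.116,302,29.5,60,1],
  [0,0,-0.116,302,29.5,60,1],
  [0,0,-0.116,302,29.5,60,1],
  [0,0,-0.116,302,29.5,60,1],
  [0,0,-0.116,302,29.5,60,1],
  [0,0,-0.116,302,29.5,90,1],
  [0,0,-0.116,302,29.5,120,1],
  [0,0,-0.116,302,29.5,120,1],
  [0,0,-0.116,302,29.5,120,1],
])

```text
clock: 3.8
tcp_pos: [0.5878, 0.1425, 0.2006]
orientation: [[-0.122, 0.993, -0.001], [0.993, 0.122, -0.0], [-0.0, -0.001, -1.0]]
ft_force: [0.9, 0.5, 0.3]
grip_width: 0.094
```

```bash
python3 - <<'E'
from h import *
delta([.5874,.1445,.124],97.1)
E
```

```text
turn [-0.0013  0.0002 -0.0021] shift [ 2.1 -0.1 76.6] t 3.8
```

Request:
jog_arm([
  [0,0,0,0,0,30,1],
  [0,0,0,0,0,60,1],
  [0,0,0,0,0,76.5,1],
  [0,0,0,0,0,76.5,1],
  [0,0,0,0,0,76.5,1],
])

```text
clock: 4.3
tcp_pos: [0.5893, 0.1423, 0.1256]
orientation: [[-0.121, 0.993, 0.002], [0.993, 0.121, 0.0], [-0.0, 0.002, -1.0]]
ft_force: [0.4, 0.8, 1.2]
grip_width: 0.0938
```

```bash
python3 - <<'E'
from h import *
delta([.5874,.1445,.124],97.1)
E
```

```text
turn [ 0.0021  0.0001 -0.0029] shift [ 2.4 -1.6  1.6] t 4.3
```

Request:
jog_arm([
  [0,0,0,2,-1.5,1.5,1],
  [0,0,0,2,-1.5,1.5,1],
  [0,0,0,2,-1.5,1.5,0.3],
  [0,0,0,2,-1.5,1.5,0.3],
  [0,0,0,2,-1.5,1.5,0.3],
  [0,0,0,2,-1.5,1.5,0.3],
  [0,0,0,2,-1.5,1.5,0.3],
  [0,0,0,2,-1.5,1.5,0.3],
  [0,0,0,2,-1.5,1.5,0.3],
  [0,0,0,2,-1.5,1.5,0.3],
], squeeze=35)

```text
clock: 5.3
tcp_pos: [0.5865, 0.1444, 0.1226]
orientation: [[-0.121, 0.993, 0.0], [0.993, 0.121, 0.0], [0.0, 0.0, -1.0]]
ft_force: [0.1, 0.1, 0.3]
grip_width: 0.042
```

Width 0.042 is the block. I'll lift and check the sled in hand.

Request:
jog_arm([
  [0,0,0,0,0,-10,0.3],
  [0,0,0,0,0,-25,0.3],
  [0,0,0,0,0,-45,0.3],
  [0,0,0,0,0,-65,0.3],
  [0,0,0,0,0,-80,0.3],
  [0,0,0,0,0,-90,0.3],
  [0,0,0,0,0,-90,0.3],
  [0,0,0,0,0,-90,0.3],
])

```text
clock: 6.1
tcp_pos: [0.5861, 0.144, 0.2122]
orientation: [[-0.121, 0.993, -0.001], [0.993, 0.121, -0.0], [-0.0, -0.001, -1.0]]
ft_force: [0.3, -0.4, -7.7]
grip_width: 0.0417
```

```bash
cat > hand.py <<'E'
from sl import *
import warnings
def hand(name=None):
    s=ctrl.read_state(); im,d,K,di,T=grab('wrist'); m=ctrl.camera_model('wrist')
    if name: cv2.imwrite(name,im[...,::-1])
    Xt=cloud(d,K,di,np.array(m['T_tool_cam'])) # tool axes
    h=cv2.cvtColor(im,cv2.COLOR_RGB2HSV)
    o=(h[...,0]<20)&(h[...,1]>170)&(abs(Xt[...,0])<.06)&(Xt[...,2]<.09)
    b=(h[...,0]>100)&(h[...,0]<130)&(h[...,1]>100)&(abs(Xt[...,0])<.06)
    rect(Xt,o,(0.0,.055),'paddle top (tool)'); rect(Xt,b,(.06,.1),'block top (tool)')
    rn=(abs(Xt[...,0])<.04)&(Xt[...,1]<-.03)&(h[...,1]<60)
    rect(Xt,rn,(.10,.13),'runner (tool)')
    print(s['tcp_pos'].round(4),s['ft_force'].round(1),s['grip_width'])
E
python3 - <<'E'
from hand import *
hand('pics/w3.png')
a=np.radians(-1.54); J=np.array([.6107,-.1618]); R=np.array([[np.cos(a),-np.sin(a)],[np.sin(a),np.cos(a)]])
p=J+R@[-.029,0]; print(p)
delta([*p,.215],90-1.54); delta([*p,.138],90-1.54)
E
```

```text
paddle top (tool) 6959 z 0.0453 [ 1.000e-01 -1.013e+02] [ 8.7 63.7] 89.6 mean [-0.     -0.1008  0.0461] pca 0.04
block top (tool) 4019 z 0.0786 [0.1 0.9] [93.7 43.5] 88.35 mean [-0.0006 -0.0167  0.0797] pca 89.78
runner (tool) 10940 z 0.1147 [ -0.1 -65.2] [70.3 53.2] 89.98 mean [ 0.     -0.0711  0.1147] pca -78.01
[0.5861 0.144  0.2122] [ 0.3 -0.4 -7.7] 0.04172356519290218
[ 0.58171047 -0.16102063]
turn [-0.0023  0.0002  0.1481] shift [-302.3  -40.9   -3.4] t 6.15
turn [-0.0023  0.0002  0.1481] shift [-302.3  -40.7   73.6] t 6.15
```

View pics/w3.png

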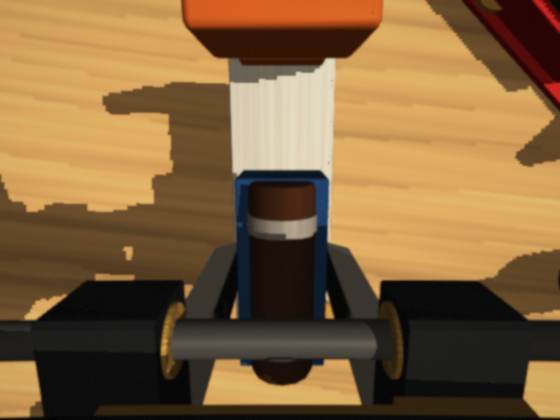

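View: the sled is held square, paddle at (280,25), block at (280,270). It is centred to within 0.1 mm in tool x, its underside is 0.1227 below the TCP, and it weighs 7.7 N. Moving over the slide's front part.

Request:
jog_arm([
  [0,0,0.01,-15,-2,-1,0.3],
  [0,0,0.02,-40,-5,-3,0.3],
  [0,0,0.04,-70,-9,-3,0.3],
  [0,0,0.05,-100,-13,-3,0.3],
  [0,0,0.07,-130,-18,-3,0.3],
  [0,0,0.08,-160,-22,-3,0.3],
  [0,0,0.1,-190,-26,-3,0.3],
  [0,0,0.11,-220,-30,-3,0.3],
  [0,0,0.13,-250,-34,-3,0.3],
  [0,0,0.14,-275,-38,-3,0.3],
  [0,0,0.148,-293,-40,-3,0.3],
  [0,0,0.148,-302,-41,-3,0.3],
  [0,0,0.148,-302,-41,-3,0.3],
  [0,0,0.148,-302,-41,-3,0.3],
  [0,0,0.148,-302,-41,-3,0.3],
])

```text
clock: 7.65
tcp_pos: [0.5823, -0.1594, 0.2154]
orientation: [[0.025, 1.0, -0.001], [1.0, -0.025, 0.001], [0.001, -0.001, -1.0]]
ft_force: [-0.2, 0.5, -5.8]
grip_width: 0.0413
```

```bash
python3 - <<'E'
from hand import *
hand()
delta([.5817,-.1610,.150],90-1.54)
im,d,K,di,T=grab('wrist');X=cloud(d,K,di,T)
# sled paddle/runner and slide floor/rail seen together: rail tops beside the sled near the mouth
N=(X[...,0]>.46)&(X[...,0]<.66)&(abs(X[...,1]+.16)<.09)
m=N&(X[...,2]>.006)&(X[...,2]<.034); rect(X,m,(.006,.034),'jig')
for x in np.arange(.47,.60,.02):
    y=X[m&(abs(X[...,0]-x)<.01)][:,1]; print(x.round(2),len(y),np.percentile(y,[.5,99.5]).round(4) if len(y)>20 else '', end=' | ')
E
```

```text
paddle top (tool) 6958 z 0.0453 [  -0.2 -101.4] [64.   9.1] 0.26 mean [-1.000e-04 -1.007e-01  4.610e-02] pca 0.06
block top (tool) 4022 z 0.0786 [-0.2  1.3] [43.5 93.6] 0.7 mean [-0.0006 -0.0163  0.0797] pca 89.68
runner (tool) 11136 z 0.1147 [ -0.3 -65.1] [70.1 54.2] 89.89 mean [-0.0002 -0.071   0.1147] pca -26.58
[ 0.5823 -0.1594  0.2154] [-0.2  0.5 -5.8] 0.04125598795052939
turn [-0.0004 -0.0006  0.0016] shift [-1.7 -0.6 65.5] t 7.7
jig 12365 z 0.0125 [ 566.  -160.6] [130.6 189.9] 88.25 mean [ 0.5377 -0.1621  0.0156] pca -89.22
0.47 888 [-0.2224 -0.0937] | 0.49 2042 [-0.2227 -0.0936] | 0.51 1900 [-0.2235 -0.0949] | 0.53 1768 [-0.224  -0.0953] | 0.55 1696 [-0.2245 -0.0957] | 0.57 1614 [-0.2251 -0.0964] | 0.59 1540 [-0.2256 -0.0968] |
```

Request:
jog_arm([
  [0,0,0,-1.7,-0.5,15,0.3],
  [0,0,0,-1.7,-0.5,30,0.3],
  [0,0,0,-1.7,-0.5,45,0.3],
  [0,0,0,-1.7,-0.5,53,0.3],
  [0,0,0,-1.7,-0.5,53,0.3],
  [0,0,0,-1.7,-0.5,53,0.3],
])

```text
clock: 8.35
tcp_pos: [0.5818, -0.1623, 0.1622]
orientation: [[0.027, 1.0, -0.001], [1.0, -0.027, 0.0], [0.0, -0.001, -1.0]]
ft_force: [0.3, -0.0, -6.4]
grip_width: 0.0416
```

```bash
python3 - <<'E'
from h import *
delta([.5817,-.1610,.1350],90-1.54)
E
```

```text
turn [-0.0006 -0.0002  0.0001] shift [ 1.3 -0.1 27.2] t 8.35
```

Request:
jog_arm([
  [0,0,0,0.8,0,6,0.3],
  [0,0,0,0.8,0,12,0.3],
  [0,0,0,0.8,0,12,0.3],
  [0,0,0,0.8,0,12,0.3],
])

```text
clock: 8.75
tcp_pos: [0.5817, -0.1614, 0.1505]
orientation: [[0.027, 1.0, -0.0], [1.0, -0.027, 0.0], [0.0, -0.0, -1.0]]
ft_force: [0.4, 0.1, -6.2]
grip_width: 0.042
```

Request:
jog_arm([
  [0,0,0,0,0,3,0.3],
  [0,0,0,0,0,6,0.3],
  [0,0,0,0,0,8,0.3],
  [0,0,0,0,0,8,0.3],
])

```text
clock: 9.15
tcp_pos: [0.5815, -0.1614, 0.1421]
orientation: [[0.027, 1.0, -0.001], [1.0, -0.027, 0.0], [0.0, -0.001, -1.0]]
ft_force: [-0.4, 0.6, -6.6]
grip_width: 0.0417
```

Request:
jog_arm([
  [0,0,0,0,0,2,0.3],
  [0,0,0,0,0,4,0.3],
  [0,0,0,0,0,5.5,0.3],
  [0,0,0,0,0,6.5,0.3],
  [0,0,0,0,0,6.5,0.3],
  [0,0,0,0,0,6.5,0.3],
])

```text
clock: 9.75
tcp_pos: [0.5819, -0.1615, 0.1362]
orientation: [[0.027, 1.0, 0.0], [1.0, -0.027, -0.0], [-0.0, 0.0, -1.0]]
ft_force: [0.3, 0.7, -5.6]
grip_width: 0.0417
```

Request:
jog_arm([
  [0,0,0,0,0,0.7,0.3],
  [0,0,0,0,0,1.4,0.3],
  [0,0,0,0,0,1.4,0.3],
  [0,0,0,0,0,1.4,0.3],
])

```text
clock: 10.15
tcp_pos: [0.5818, -0.1615, 0.1348]
orientation: [[0.027, 1.0, 0.0], [1.0, -0.027, -0.0], [-0.0, 0.0, -1.0]]
ft_force: [0.6, 0.6, -5.7]
grip_width: 0.0414
```

Request:
jog_arm([
  [0,0,0,0,0,0.7,0.3],
  [0,0,0,0,0,1.4,0.3],
  [0,0,0,0,0,1.4,0.3],
  [0,0,0,0,0,1.4,0.3],
])

```text
clock: 10.55
tcp_pos: [0.582, -0.1616, 0.1346]
orientation: [[0.027, 1.0, 0.0], [1.0, -0.027, -0.0], [-0.0, 0.0, -1.0]]
ft_force: [-4.3, 1.5, 6.0]
grip_width: 0.0415
```

The load has passed to the floor. Opening slowly, then rising.

Request:
jog_arm([
  [0,0,0,0,0,-0.5,0.6],
  [0,0,0,0,0,-0.5,0.8],
  [0,0,0,0,0,-0.5,0.8],
  [0,0,0,0,0,-0.5,0.8],
  [0,0,0,0,0,-0.5,0.8],
  [0,0,0,0,0,-0.5,0.8],
  [0,0,0,0,0,-30,0.8],
  [0,0,0,0,0,-70,0.8],
  [0,0,0,0,0,-110,0.8],
  [0,0,0,0,0,-150,0.8],
  [0,0,0,0,0,-150,0.8],
  [0,0,0,0,0,-150,0.8],
])

```text
clock: 11.75
tcp_pos: [0.5823, -0.1617, 0.2848]
orientation: [[0.027, 1.0, 0.003], [1.0, -0.027, -0.001], [-0.001, 0.003, -1.0]]
ft_force: [-0.4, 0.0, -0.6]
grip_width: 0.0753
```

```bash
python3 - <<'E'
from sl import *
im,d,K,di,T=grab('wrist');X=cloud(d,K,di,T)
cv2.imwrite('pics/w4.png',im[...,::-1])
h=cv2.cvtColor(im,cv2.COLOR_RGB2HSV); near=(abs(X[...,0]-.58)<.15)&(abs(X[...,1]+.16)<.06)
o=near&(h[...,0]<20)&(h[...,1]>170); b=near&(h[...,0]>100)&(h[...,0]<130)&(h[...,1]>100)
rect(X,o,(.085,.095),'paddle top'); rect(X,b,(.050,.062),'block top'); rect(X,near&(h[...,1]<60)&(X[...,0]<.57)&(abs(X[...,1]+.16)<.027),(.017,.023),'runner')
P=X[o&(X[...,2]>.085)]; a=np.radians(-1.54); J=np.array([.6107,-.1618]); R=np.array([[np.cos(a),-np.sin(a)],[np.sin(a),np.cos(a)]])
q=(P[:,:2]-J)@R; print('paddle in jig',np.percentile(q,[1,99],axis=0).round(4))
p=J+R@np.array([-.052-.083,0]); print(p,ctrl.read_state()['tcp_pos'])
E
```

```text
paddle top 1831 z 0.0897 [ 478. -159.] [62.7 13.6] 88.46 mean [ 0.4782 -0.1591  0.0896] pca 88.44
block top 1274 z 0.0562 [ 583.8 -161.8] [41.3 93.5] 88.27 mean [ 0.5806 -0.1629  0.0562] pca -0.49
runner 3718 z 0.0201 [ 526.7 -160.1] [53.8 86.7] 89.95 mean [ 0.5134 -0.1597  0.0201] pca 7.88
paddle in jig [[-0.139  -0.0402]
 [-0.0464  0.0467]]
[ 0.47574876 -0.1581719 ] [ 0.58146649 -0.16135763  0.28279487]
```

View pics/w4.png

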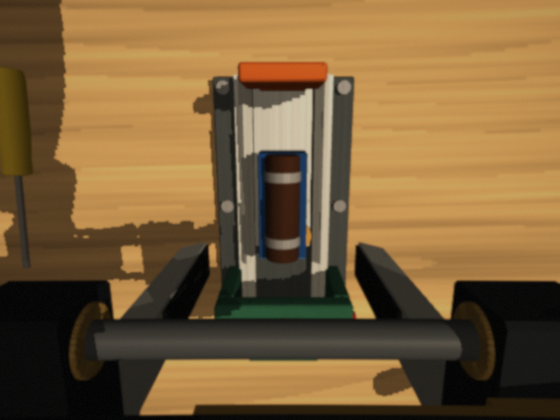

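The sled lies flat in the slide: block top z 0.0562 (0.056 expected), paddle top 0.0897 (0.090 expected), yaw as the jig. Tail at (283,72), bridge at row 310. Now I'll take the tail with the jaws along the slide.

```bash
python3 - <<'E'
from h import *
delta([.4782,-.1590,.22],-1.54); delta([.4782,-.1590,.132],-1.54)
E
```

```text
turn [-8.0000e-04  3.0000e-04  1.5708e+00] shift [  -0.4 -103.2   62.9] t 11.8
turn [-8.0000e-04  3.0000e-04  1.5708e+00] shift [  -0.5 -103.2  150.9] t 11.8
```

Request:
jog_arm([
  [0,0,1.571,-0.5,-103,0,0.6],
  [0,0,1.571,-0.5,-103,0,0.6],
  [0,0,1.571,-0.5,-103,0,0.6],
  [0,0,1.571,-0.5,-103,0,0.6],
  [0,0,1.571,-0.5,-103,0,0.6],
  [0,0,1.571,-0.5,-103,0,0.6],
  [0,0,1.571,-0.5,-103,0,0.6],
  [0,0,1.571,-0.5,-103,0,0.6],
  [0,0,1.571,-0.5,-103,0,0.6],
  [0,0,1.571,-0.5,-103,0,0.6],
  [0,0,1.571,-0.5,-103,20,0.6],
  [0,0,1.571,-0.5,-103,40,0.6],
  [0,0,1.571,-0.5,-103,60,0.6],
  [0,0,1.571,-0.5,-103,60,0.6],
  [0,0,1.571,-0.5,-103,60,0.6],
  [0,0,1.571,-0.5,-103,60,0.6],
])

```text
clock: 13.4
tcp_pos: [0.4791, -0.1594, 0.2237]
orientation: [[1.0, -0.027, 0.0], [-0.027, -1.0, -0.0], [0.0, 0.0, -1.0]]
ft_force: [0.5, 0.5, -0.1]
grip_width: 0.0562
```

```bash
python3 - <<'E'
from h import *
delta([.4782,-.1590,.132],-1.54)
E
```

```text
turn [ 0.0002 -0.0003 -0.0001] shift [-0.9 -0.4 91.7] t 13.4
```

Request:
jog_arm([
  [0,0,0,-0.9,-0.4,30,0.6],
  [0,0,0,-0.9,-0.4,55,0.6],
  [0,0,0,-0.9,-0.4,75,0.6],
  [0,0,0,-0.9,-0.4,91,0.6],
  [0,0,0,-0.9,-0.4,91,0.6],
  [0,0,0,-0.9,-0.4,91,0.6],
])

```text
clock: 14.0
tcp_pos: [0.4786, -0.1592, 0.1333]
orientation: [[1.0, -0.027, 0.001], [-0.027, -1.0, -0.001], [0.001, 0.001, -1.0]]
ft_force: [1.4, 0.7, 0.0]
grip_width: 0.0563
```

Request:
jog_arm([
  [0,0,0,0,0,0,0.4],
  [0,0,0,0,0,0,0.3],
  [0,0,0,0,0,0,0.2],
  [0,0,0,0,0,0,0.1],
  [0,0,0,0,0,0,0.05],
  [0,0,0,0,0,0,0.05],
  [0,0,0,0,0,0,0.05],
], squeeze=25)

```text
clock: 14.7
tcp_pos: [0.478, -0.1588, 0.1325]
orientation: [[1.0, -0.027, 0.0], [-0.027, -1.0, -0.0], [0.0, 0.0, -1.0]]
ft_force: [0.3, 1.3, 0.6]
grip_width: 0.0138
```

Tail held, width 13.8 mm. About 100 mm to go. I'll push the first 70.

Request:
jog_arm([
  [0,0,0,4,0,0,0.05],
  [0,0,0,10,0,0,0.05],
  [0,0,0,17,0,0,0.05],
  [0,0,0,24,0,0,0.05],
  [0,0,0,31,0,0,0.05],
  [0,0,0,38,0,0,0.05],
  [0,0,0,45,0,0,0.05],
  [0,0,0,52,0,0,0.05],
  [0,0,0,59,0,0,0.05],
  [0,0,0,66,0,0,0.05],
  [0,0,0,70,0,0,0.05],
  [0,0,0,70,0,0,0.05],
  [0,0,0,70,0,0,0.05],
])

```text
clock: 16.0
tcp_pos: [0.549, -0.1608, 0.1325]
orientation: [[1.0, -0.027, 0.002], [-0.027, -1.0, -0.0], [0.002, 0.0, -1.0]]
ft_force: [2.4, -0.9, 1.2]
grip_width: 0.0138
```

Request:
jog_arm([
  [0,0,0,3,0,0,0.05],
  [0,0,0,6,0,0,0.05],
  [0,0,0,9,0,0,0.05],
  [0,0,0,12,0,0,0.05],
  [0,0,0,15,0,0,0.05],
  [0,0,0,15,0,0,0.05],
], squeeze=45)

```text
clock: 16.6
tcp_pos: [0.5618, -0.1612, 0.1326]
orientation: [[1.0, -0.027, -0.003], [-0.027, -1.0, 0.0], [-0.003, -0.0, -1.0]]
ft_force: [-8.4, 0.6, 7.9]
grip_width: 0.0142
```

Request:
jog_arm([
  [0,0,0,2,0,0,0.05],
  [0,0,0,4,0,0,0.05],
  [0,0,0,6,0,0,0.05],
  [0,0,0,8,0,0,0.05],
  [0,0,0,10,0,0,0.05],
  [0,0,0,10,0,0,0.05],
  [0,0,0,10,0,0,0.05],
])

```text
clock: 17.3
tcp_pos: [0.5722, -0.1614, 0.1325]
orientation: [[1.0, -0.027, -0.001], [-0.027, -1.0, 0.0], [-0.001, -0.0, -1.0]]
ft_force: [-5.9, -0.4, 5.6]
grip_width: 0.0139
```

Request:
jog_arm([
  [0,0,0,1.5,0,0,0.05],
  [0,0,0,3,0,0,0.05],
  [0,0,0,4.5,0,0,0.05],
  [0,0,0,4.5,0,0,0.05],
  [0,0,0,4.5,0,0,0.05],
])

```text
clock: 17.8
tcp_pos: [0.5772, -0.1616, 0.1325]
orientation: [[1.0, -0.027, -0.0], [-0.027, -1.0, -0.0], [-0.0, 0.0, -1.0]]
ft_force: [-3.7, -0.0, 5.5]
grip_width: 0.0135
```

Request:
jog_arm([
  [0,0,0,1,0,0,0.05],
  [0,0,0,2,0,0,0.05],
  [0,0,0,2,0,0,0.05],
])

```text
clock: 18.1
tcp_pos: [0.5782, -0.1617, 0.1326]
orientation: [[1.0, -0.027, -0.003], [-0.027, -1.0, 0.0], [-0.003, -0.0, -1.0]]
ft_force: [-10.4, 0.5, 8.7]
grip_width: 0.0139
```

Request:
jog_arm([
  [0,0,0,1,0,0,0.05],
  [0,0,0,2,0,0,0.05],
  [0,0,0,2,0,0,0.05],
])

```text
clock: 18.4
tcp_pos: [0.5786, -0.1618, 0.1328]
orientation: [[1.0, -0.027, -0.007], [-0.027, -1.0, 0.0], [-0.007, -0.0, -1.0]]
ft_force: [-16.0, 0.5, 13.8]
grip_width: 0.0134
```

Rigid contact: TCP x 0.5786 against 0.578 predicted for home. I'll ease back, release, rise and check.

Request:
jog_arm([
  [0,0,0,-1,0,0,0.05],
  [0,0,0,-2,0,0,0.05],
  [0,0,0,-2,0,0,0.6],
  [0,0,0,-2,0,0,0.6],
  [0,0,0,-2,0,0,0.6],
  [0,0,0,-2,0,0,0.6],
  [0,0,0,-2,0,0,0.6],
  [0,0,0,-2,0,-20,0.6],
  [0,0,0,-2,0,-60,0.6],
  [0,0,0,-2,0,-110,0.6],
  [0,0,0,-30,0,-160,0.6],
  [0,0,0,-80,0,-160,0.6],
  [0,0,0,-130,0,-160,0.6],
  [0,0,0,-180,0,-160,0.6],
  [0,0,0,-180,0,-160,0.6],
  [0,0,0,-180,0,-160,0.6],
])

```text
clock: 20.0
tcp_pos: [0.4008, -0.1566, 0.2926]
orientation: [[1.0, -0.028, 0.001], [-0.028, -1.0, -0.001], [0.001, 0.001, -1.0]]
ft_force: [0.2, 0.2, -0.9]
grip_width: 0.0564
```

```bash
python3 - <<'E'
from sl import *
a=np.radians(-1.54); J=np.array([.6107,-.1618]); R=np.array([[np.cos(a),-np.sin(a)],[np.sin(a),np.cos(a)]])
for n in ('top','wrist'):
    im,d,K,di,T=grab(n);X=cloud(d,K,di,T); h=cv2.cvtColor(im,cv2.COLOR_RGB2HSV)
    X[...,:2]=(X[...,:2]-J)@R
    near=(abs(X[...,0])<.15)&(abs(X[...,1])<.06); print(n,'in jig frame')
    rect(X,near&(h[...,0]<20)&(h[...,1]>170)&(X[...,0]<0),(.085,.095),'paddle (want -33,0,.090)')
    rect(X,near&(h[...,0]>100)&(h[...,0]<130)&(h[...,1]>100),(.050,.062),'block')
    rect(X,near&(abs(X[...,1])<.026)&(h[...,1]<60)&(X[...,0]<.03),(.017,.0235),'runner (rear -40)')
    if n=='top': cv2.imwrite('pics/t5.png',cv2.resize(im[130:290,270:430,::-1],None,fx=3.7,fy=3.7,interpolation=cv2.INTER_CUBIC))
s=ctrl.read_state(); print(s['ft_force'],s['clock'])
E
```

```text
top in jig frame
paddle (want -33,0,.090) 125 z 0.0897 [-33.7  -0.4] [12.4 60.6] 0.89 mean [-0.0327 -0.0002  0.0898] pca -89.37
block 18 z 0.0546 [73.8 -0.3] [91.4 37.3] 0.17 mean [0.0616 0.0096 0.0553] pca 2.95
runner (rear -40) 295 z 0.0199 [-41.5   1.7] [ 50.8 140.5] 88.62 mean [0.0011 0.0005 0.02  ] pca 1.81
wrist in jig frame
paddle (want -33,0,.090) 1502 z 0.0898 [-34.4  -0.7] [14.3 63.8] 0.56 mean [-0.0355  0.0001  0.0894] pca -89.68
block 436 z 0.0552 [28.5 -1. ] [12.9 42.2] 8.46 mean [ 0.0271 -0.0011  0.0547] pca -86.97
runner (rear -40) 612 z 0.0203 [-5.6  0. ] [51.7 71.1] 89.96 mean [0.0172 0.0035 0.0203] pca -38.89
[ 0.7658809  -0.09993646  0.69472849] 20.1
```

View pics/t5.png

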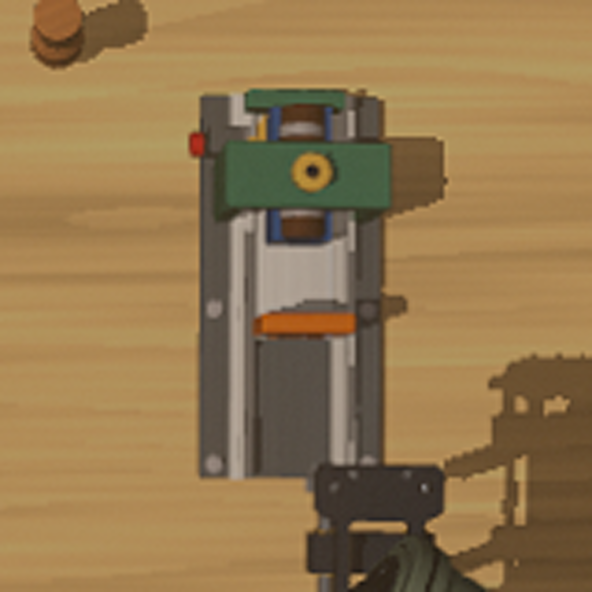

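Top crop: the sled nose meets the end stop under and behind the bridge (300,110), tail at (305,323), gripper clear. Paddle in the jig frame reads -33.7 (top) and -34.4 (wrist) against -33. To settle the 1 mm of doubt I'll nudge the tail from behind with closed fingers and see where it stops.

Request:
jog_arm([
  [0,0,0,50,0,30,0],
  [0,0,0,100,0,70,0],
  [0,0,0,130,0,100,0],
  [0,0,0,130,0,130,0],
  [0,0,0,130,0,157,0],
  [0,0,0,130,0,157,0],
  [0,0,0,136,0,157,0],
  [0,0,0,142,0,157,0],
  [0,0,0,148,0,157,0],
  [0,0,0,151,0,157,0],
  [0,0,0,154,0,157,0],
  [0,0,0,154,0,157,0],
])

```text
clock: 21.3
tcp_pos: [0.556, -0.1611, 0.1361]
orientation: [[1.0, -0.027, 0.001], [-0.027, -1.0, -0.001], [0.001, 0.001, -1.0]]
ft_force: [-0.1, 0.2, -0.7]
grip_width: 0.0004
```

Request:
jog_arm([
  [0,0,0,1,0,0,0],
  [0,0,0,2,0,0,0],
  [0,0,0,3,0,0,0],
  [0,0,0,3,0,0,0],
])

```text
clock: 21.7
tcp_pos: [0.5583, -0.161, 0.1353]
orientation: [[1.0, -0.027, -0.0], [-0.027, -1.0, 0.0], [-0.0, -0.0, -1.0]]
ft_force: [-0.1, 0.1, 1.3]
grip_width: 0.0006
```

Request:
jog_arm([
  [0,0,0,1,0,0,0],
  [0,0,0,2,0,0,0],
  [0,0,0,3,0,0,0],
  [0,0,0,3,0,0,0],
])

```text
clock: 22.1
tcp_pos: [0.5588, -0.161, 0.1353]
orientation: [[1.0, -0.027, -0.008], [-0.027, -1.0, 0.001], [-0.008, -0.001, -1.0]]
ft_force: [-10.2, -0.7, 9.0]
grip_width: 0.0003
```

Request:
jog_arm([
  [0,0,0,1,0,0,0],
  [0,0,0,2,0,0,0],
  [0,0,0,2,0,0,0],
])

```text
clock: 22.4
tcp_pos: [0.559, -0.161, 0.1353]
orientation: [[1.0, -0.026, -0.012], [-0.026, -1.0, 0.001], [-0.012, -0.001, -1.0]]
ft_force: [-16.0, -0.8, 12.9]
grip_width: 0.0003
```

It stops rigidly at 0.559, as the home position predicts (0.5591). Withdrawing.

Request:
jog_arm([
  [0,0,0,-4,0,0,0],
  [0,0,0,-15,0,0,0],
  [0,0,0,-40,0,0,0],
  [0,0,0,-80,0,-40,0],
  [0,0,0,-120,0,-90,0],
  [0,0,0,-160,0,-140,0],
  [0,0,0,-160,0,-140,0],
  [0,0,0,-160,0,-140,0],
])

```text
clock: 23.2
tcp_pos: [0.4036, -0.1577, 0.2795]
orientation: [[1.0, -0.028, 0.008], [-0.028, -1.0, -0.005], [0.008, 0.005, -1.0]]
ft_force: [-0.3, 0.3, 0.2]
grip_width: 0.0007
```

```bash
python3 - <<'E'
from sl import *
a=np.radians(-1.54); J=np.array([.6107,-.1618]); R=np.array([[np.cos(a),-np.sin(a)],[np.sin(a),np.cos(a)]])
im,d,K,di,T=grab('top');W=cloud(d,K,di,T); X=W.copy(); h=cv2.cvtColor(im,cv2.COLOR_RGB2HSV); X[...,:2]=(X[...,:2]-J)@R
near=(abs(X[...,0])<.15)&(abs(X[...,1])<.06)
rect(X,near&(h[...,0]<20)&(h[...,1]>170)&(X[...,0]<0),(.085,.095),'paddle')
rect(X,near&(h[...,0]>45)&(h[...,0]<95)&(h[...,1]>60)&(X[...,0]>.1),(.036,.048),'stop (face 120)')
rect(X,near&(X[...,0]>.09)&(abs(X[...,1])<.015)&((h[...,0]<20)|(h[...,1]<60)),(.06,.078),'barrel beyond bridge')
im0=pickle.load(open('top.pkl','rb'))[0]
for n,(c0,c1,r0,r1) in dict(bottle=(108,150,190,225),scr=(430,455,185,265),barrel=(270,300,120,150)).items():
    print(n,'mean px change',np.abs(im[r0:r1,c0:c1].astype(int)-im0[r0:r1,c0:c1]).mean().round(2))
print(ctrl.read_state()['ft_force'],ctrl.read_state()['clock'])
ctrl.close_job()
E
```

```text
paddle 124 z 0.0896 [-33.7  -0.3] [12.5 60.4] 0.61 mean [-0.0327  0.0002  0.0895] pca -89.3
stop (face 120) 91 z 0.0419 [129.5   1.3] [11.6 66.3] 0.8 mean [0.1289 0.0033 0.0417] pca -88.88
barrel beyond bridge 111 z 0.0709 [106.7  -0.4] [24.2 28.8] 0.55 mean [0.1065 0.0003 0.0703] pca -88.14
bottle mean px change 4.47
scr mean px change 21.67
barrel mean px change 4.86
[-1.30739086  0.51779368 -0.05464749] 23.25
the job is handed in; nothing more can be done
```

The sled is in the jig, pushed home against the end stop and released, and I handed the job in at about 23 s. I picked up the blue sled by its block, set it flat in the open front part of the slide and let go. I then took its tail and pushed it under the bridge and over the detent to the stop.

- **Placing:** before the push the sled lay flat and square, with the block top at z 56.2 mm (56 expected) and the paddle top at 89.7 mm (90 expected).
- **Home position:** the last top view puts the paddle at jig x -32.7 by mean or -33.7 by outline (-33 expected). It is at y about 0, with its height right and square within about 0.7°.
- **End stop:** force rose stiffly to 16 N where the stop should be. A second nudge from behind with closed fingers met the same position, TCP x 0.559 (0.5591 expected).
- **Disagreement:** after the push, one oblique wrist view read the paddle at -34.4 mm, about 1.4 mm off. That is why I made the nudge, and the nudge confirmed the sled was home.
- **Not checked:** I did not measure the plunger's position. The push force fell after the detent peak (8.4 N, then 3.7 N), which suggests it sprang back.
- **Bottle, screwdriver and barrel:** the arm stayed clear of all three. Their image patches changed little for the bottle and barrel (4 to 5 grey levels), but by 22 for the screwdriver. I put that down to the arm's shadow, which already covered it in an earlier wrist view, but I did not re-measure its position.

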